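Plug the branch and crack the access cap of a pipe run before its filling test

ROBOT

A 6-joint arm with a two-finger parallel gripper is mounted at the origin on the work surface. World frame = base frame: x ahead of the robot, y to its left, z up, the work surface at z = 0. Lengths are in m, angles in degrees, forces in N, time in s.
With the tool pointing down it reaches from about 0.4 to 0.825 m from the base axis. Payload 7 kg.
Tool frame: the origin (TCP) lies midway between the tips of the shut fingers; the grasp point (between the pads) lies 19 mm behind it; z points along the fingers, y is the line along which they close (so a half turn about z gives the same grasp; the last joint's range is limited). The gripper opens to 88 mm and grips with 3 to 60 N. Pads are 19 mm wide; open, the fingers measure 130 mm over their backs; the gripper's body (78 mm by 193 mm) begins 47 mm behind the grasp point.
Start: joints at [16.507, 20.546, 0.682, 0, -70.136, -16.507], TCP at [0.675, -0, 0.227] pointing down, gripper open.
Joint ranges: [-176.03, 176.03], [-82.01, 121.73], [-58.28, 71.71], [-173.87, 95.51], [-174.79, -0.11], [-173.66, 173.66]. Speed limits (degrees/s): [136.94, 136.94, 172.46, 180, 180, 180].

INTERFACE

Orientations are given as [roll, pitch, yaw] about the fixed x, y, z axes, in that order (R = Rz(yaw) Ry(pitch) Rx(roll)).
In Python, from plant import ctrl, viewer, close_job gives the robot as it stands. The module is installed in compiled form; this text tells all that it offers.
- The arm moves only by the tool step_arm, never from a script. Its argument "moves" is a list that holds one entry, the list of rows, each a list of 5 numbers: the shift along the world's x, y, z in cm, then the turn about the world's z in rad, then the finger opening in cm, from 0 to 8.76. In form: [[[tx, ty, tz, twist, grip], ...]]. A call has 1 to 10 rows; each row shifts and turns the commanded pose from where the row before left it; what a row does not reach is not made up. A row lasts 1/10 s, in which the tool goes at most 50 mm and 8.59 degrees, less where a joint would pass 70% of its speed; a pose out of reach is approached as far as the arm can. A call with a gripper value outside its range is refused whole. The fingers move at their own pace and stop on an object; the grip force is fixed at half the most. Time passes only in rows, so rows that do not move let the fingers close. It gives the time, the measured TCP pose, the force, the opening and the grip force at its end, in the units of the state.
- ctrl.get_obs(): the state, without advancing time (a new reading comes with each control period).
- viewer.snapshot(name): name is "scene" or "side" or "wrist"; returns (picture, depth): 420x560x3 uint8, blue, green, red; 420x560 float32, m along the optical axis (not along the pixel's ray), 0 where there is no reading.
- viewer.camera_info(name): a dict with "camera_matrix" (3x3 intrinsics, pixels), "eye" and "orientation" of the camera in the world. Camera axes: x right, y down, z forward; pixel columns grow to the right and rows downward; lengths in m; the calibration is good to about 2 mm. A picture is of the moment at which its call begins: read the wrist's pose just before it. camera_info takes no time and is no camera call; for the wrist camera it gives the pose at the moment of the call.
- close_job(): hands the job in; it is judged then, once.
The state is a dict: "clock": time; "joint_pos": joint angles; "qvel": joint speeds; "tau": joint torques, N m; "tool_pos": TCP position; "orientation": TCP orientation; "force": force on the tool from outside, world axes, zero at the start; "moment": the same for the moment, N m; "opening": finger opening in m; "gripper_force": force on a finger pad.
Only numpy, scipy, OpenCV 4.12 (cv2) and the standard library are available. Lean on these libraries where they do the work, as an engineer would, in place of code of your own. Each camera call takes 0.05 s, during which the arm holds its last target. There are 200 camera calls.

TASK

Get this pipe run ready to be filled for its leak test: set the loose tapered plug upright and fully home in the open branch and let go of it, and only then pull the hinged access cap free of its sticky seal. Hold the cap just ajar, its handle raised by about 25 mm, so that air can get out, never throwing it wide open, and finish while still holding it there with the gripper, the plug still home. Leave the other fittings and tools on the table where they are.

Things in the scene. Friction and masses are not known exactly. Their poses are not given: they have to be found in the camera images.
- plug_center (a point): Loose brown tapered pipe plug, 90 mm tall, standing on its narrow end at the start; this point is on its axis, half-way up (45 mm above its foot), z along the axis towards the grip stem. The stem's middle is 23 mm above this point. Fully home in the branch, the flange lies flat on the rim and this point is 5 mm above the rim.
- plug: The same plug, origin at the centre of its foot. From the foot up: taper 36 to 46 mm in diameter (0 to 40 mm), flange 60 mm in diameter (40 to 46 mm), round grip stem 26 mm in diameter (46 to 90 mm). Mass 0.1 to 0.2 kg. It starts in one of three places on the robot's right; the coupling and the elbow have the other two.
- run_mouth (a point): Centre of the open mouth of the upright branch of the pipe run, in the plane of its rim, 125 mm above the table. Straight bore 51 mm in diameter and 51 mm deep; outside 63 mm. Axes: z up, y along the pipe from the branch to the access pot, x from the pot's handle side to its hinge side.
- run: The fixed brown pipe run: upright branch, level pipe (axis 45 mm above the table), round access pot with a hinged grey cap, whose axis is 240 mm from the branch's along +y. Same axes as run_mouth; origin on the table half-way between branch and pot. It cannot move, but its place and yaw (within 0.35 rad) differ each time.
- cap_hinge (a point): Middle of the level hinge axis of the access cap, 140 mm above the table, 66 mm from the pot's axis along the run's +x. Its axes are the run's and do not turn with the cap: the hinge axis is y.
- cap_handle (a point): Centre of the cap's handle: a level round steel bar 12 mm thick between two posts (56 mm free between them), parallel to the hinge axis, axes turning with the cap. Cap shut: 152 mm above the table, 38 mm above the cap's flat top, 108 mm from the hinge axis along the run's -x and 12 mm above it. Fingers can straddle the bar from above; it can turn in their grip.
- cap (a joint): Opening of the cap (disc 120 by 14 mm, 0.2 to 0.35 kg) in rad: 0 shut, stop at 0.8. The handle rises on an arc about the hinge: 0.225 rad lifts it 24 mm and moves it 5 mm towards the hinge. The rubber seal clings: the pull at the handle climbs to 11 to 15 N, until it lets go suddenly near 0.065 rad (7 mm); then the cap's weight is left, 2 to 4 N. Let go, the cap falls back on the seal (under 0.06 rad).
- coupling: Loose brown straight pipe coupling, a tube 64 mm across and 60 mm tall standing on end; origin under its centre. Leave it.
- elbow: Loose brown 90 degree pipe elbow lying flat, legs 52 mm, 52 mm high; origin under the middle of its bend. Leave it.
- bush: Loose brown reducer bush, 48 mm across and 32 mm high, standing in front of the run between branch and pot; origin under its centre. Leave it.
- tape: White roll of tape lying flat, 64 mm across, 25 mm high; origin under its centre. Leave it.
- driver: Screwdriver lying on the robot's left; origin at the underside of its middle. Leave it.
- valve: Brown ball valve with an orange handle, 104 mm long, 79 mm high, beyond the run; origin under its centre. Leave it.
- tin: Steel tin 74 mm across and 110 mm high, far right; origin under its centre. Leave it.
There are look-alikes about, which are no part of the job. What is shaped like the plug but blue or pink is not meant.

How it is judged:
By the outcome, as a careful person would: the job done as asked, in the order asked, and still so for the second after the job is handed in, while the arm keeps its last pose, push and grip.
It also fails if it takes over 48 s, if anything falls off the work surface, if the arm or the gripper's body presses on something with over 40 N, if the wrist force passes 120 N, or if a joint passes its speed limit or range.

## Working session

There is one attempt and no reset: what is moved stays moved. The work goes in short steps, Python scripts to look and compute and a tool call to move; the robot and the scene stay as the last step left them, time stands still between calls to the robot, and variables do not carry over. Pictures are saved under pics/ and viewed, at most 10 in all, crops included, and the job is handed in when it is done.

Besides the shell and the picture viewer there is one more tool, called as name([rows], argument=value, ...), one row to a line, values as JSON. step_arm: Moves the arm, as the interface text tells. Its arguments: {"type":"object","properties":{"moves":{"type":"array","items":{"type":"array","items":{"type":"array","items":{"type":"number"}}}}},"required":["moves"]}

```bash
mkdir -p pics; cat > h.py <<'E'
import numpy as np, cv2
from scipy.spatial.transform import Rotation as R
from plant import ctrl, viewer, close_job
def cloud(name):
    inf=viewer.camera_info(name); im,d=viewer.snapshot(name)
    K=np.array(inf["camera_matrix"]); o=np.array(inf["orientation"],float)
    M=o if o.shape==(3,3) else R.from_euler('xyz',o,degrees=True).as_matrix()
    v,u=np.mgrid[:d.shape[0],:d.shape[1]]
    P=np.stack([(u-K[0,2])/K[0,0]*d,(v-K[1,2])/K[1,1]*d,d],-1)@M.T+np.array(inf["eye"])
    P[d<=0]=np.nan
    return im,P
E
python3 - <<'E'
from h import *
print(ctrl.get_obs())
for n in("scene","side"):
    print(viewer.camera_info(n))
    im,P=cloud(n); cv2.imwrite(f"pics/{n}0.png",im); np.savez(f"{n}0.npz",im=im,P=P)
E
```

```text
{'clock': 0.0, 'joint_pos': array([ 1.65074259e+01,  2.05918861e+01,  6.32948432e-01, -1.94590085e-02,
       -7.01345389e+01, -1.65083063e+01]), 'qvel': array([-0.02250397, -0.0479855 , -0.05764869,  0.07447751,  0.06801282,
       -0.04616582]), 'tau': array([-8.00930356e-04, -5.82726967e+01,  2.93058443e+01,  6.99745238e+00,
        6.93249181e-03, -2.06530804e-04]), 'tool_pos': array([ 6.74512619e-01, -2.44935421e-05,  2.25613396e-01]), 'orientation': array([ 1.79905178e+02, -9.02577611e-03, -9.00075003e+01]), 'force': array([ 0.80007435, -0.30469379, -0.6481594 ]), 'moment': array([0.03359729, 0.02881615, 0.01091558]), 'gripper_force': 0.0, 'opening': 0.08752478411520924}
{'camera_matrix': array([[404.77569703,   0.        , 278.75810818],
       [  0.        , 404.77569703, 202.5131048 ],
       [  0.        ,   0.        ,   1.        ]]), 'eye': array([1.30105636, 0.28152611, 0.79316184]), 'orientation': array([-130.05882256,   -0.82666277,  114.99403811])}
{'camera_matrix': array([[512.19681989,   0.        , 286.63928043],
       [  0.        , 512.19681989, 217.95432576],
       [  0.        ,   0.        ,   1.        ]]), 'eye': array([0.51229691, 1.14359685, 0.75958355]), 'orientation': array([-117.91769009,   -1.46371541, -175.94999705])}
```

View pics/scene0.png

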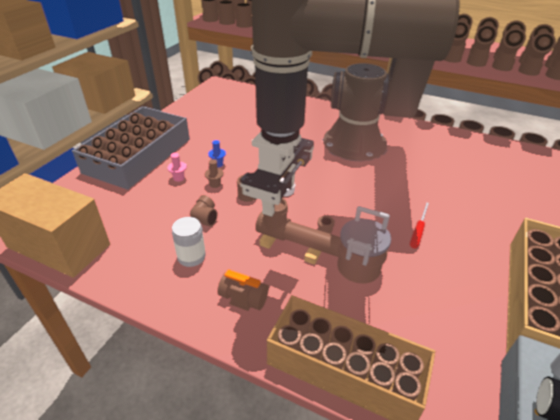

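View pics/side0.png

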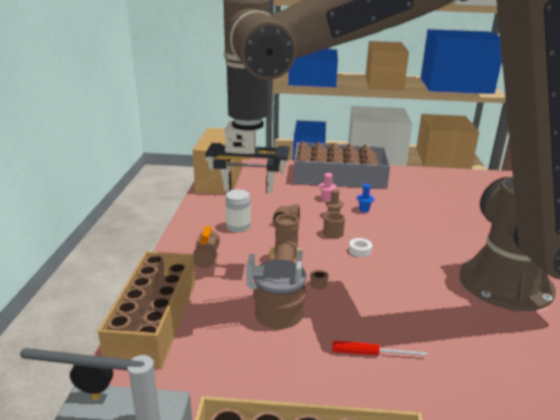

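Scene view: the brown plug is at about (214,172), between the pink (177,167) and blue (217,152) look-alikes. The branch is at (273,218) and the capped pot at (362,245), with its handle bar near (372,212). Side view: plug (335,203), coupling in front of it (333,225), branch (287,230), pot (280,290).

```bash
python3 - <<'E'
from h import *
A=[]
for n,box in(("scene",(195,190,240,140)),("side",(318,355,180,240))):
    z=np.load(n+"0.npz"); im,P=z["im"],z["P"]
    # top-down listing: objects by height clusters
    A.append((im.reshape(-1,3),P.reshape(-1,3)))
    print(n,"px", [np.round(P[v,u],3) for u,v in ({"scene":[(214,165),(214,172),(214,180),(177,165),(372,212),(362,240),(273,218)],"side":[(335,196),(335,204),(333,225),(287,222),(278,270)]}[n])])
# orthographic map, 2mm px, x .25..1.05 , y -.45...35 ; colour + height
H=np.zeros((400,400));C=np.zeros((400,400,3),np.uint8)
for im,P in A:
    ok=np.isfinite(P).all(1)&(P[:,2]<.2)&(P[:,2]>-.02)
    p=P[ok];c=im[ok];o=np.argsort(p[:,2]);p=p[o];c=c[o]
    i=((1.05-p[:,0])/.002).astype(int);j=((.35-p[:,1])/.002).astype(int)
    k=(i>=0)&(i<400)&(j>=0)&(j<400)
    for a,b,q,cc in zip(i[k],j[k],p[k,2],c[k]):
        if q>=H[a,b]-.002: H[a,b]=q;C[a,b]=cc
hm=cv2.applyColorMap((np.clip(H/.2,0,1)*255).astype(np.uint8),cv2.COLORMAP_JET)
cv2.imwrite("pics/map.png",np.hstack([C,hm]))
E
```

```text
scene px [array([ 0.453, -0.322,  0.08 ]), array([ 0.456, -0.322,  0.056]), array([ 0.462, -0.321,  0.029]), array([ 0.478, -0.444,  0.058]), array([0.543, 0.185, 0.155]), array([0.605, 0.184, 0.115]), array([ 0.612, -0.045,  0.1  ])]
side px [array([ 0.446, -0.31 ,  0.076]), array([ 0.444, -0.311,  0.047]), array([ 0.452, -0.175,  0.045]), array([ 0.58 , -0.056,  0.111]), array([0.583, 0.182, 0.116])]
```

View pics/map.png

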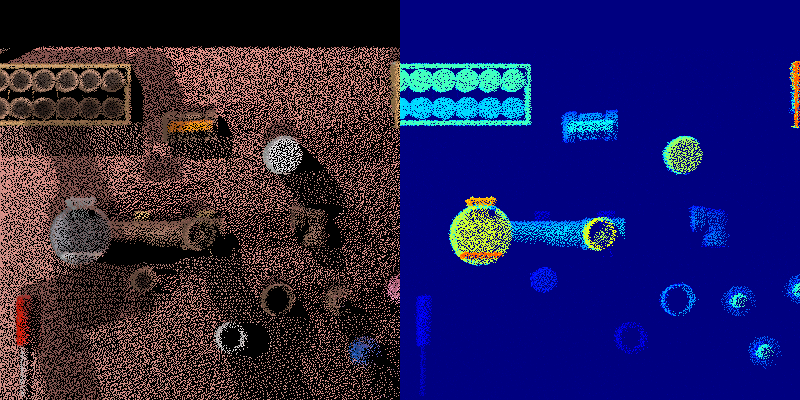

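```bash
cat > fit.py <<'E'
from h import *
from scipy.optimize import least_squares
def circ(q,r=None,it=4):
    c=np.r_[q.mean(0)]
    f=lambda s: np.hypot(*(q-s[:2]).T)-(r if r else s[2])
    s=least_squares(f,np.r_[c,.03],loss="soft_l1",f_scale=.001).x
    return s,np.sqrt(np.mean(f(s)**2))
def near(P,x,y,r,z0,z1):
    P=P.reshape(-1,3); return P[(np.hypot(P[:,0]-x,P[:,1]-y)<r)&(P[:,2]>z0)&(P[:,2]<z1)]
def report(P):
    pl=near(P,.45,-.322,.045,.01,.1)
    if len(pl)>30:
        st=pl[(pl[:,2]>.052)&(pl[:,2]<.083)]; tp=pl[pl[:,2]>.086]
        print("plug top",len(tp),tp.mean(0).round(4),"zmax",pl[:,2].max().round(4)); print(" stem fit r13",[np.round(a,4) for a in circ(st[:,:2],.013)])
        ta=pl[(pl[:,2]>.01)&(pl[:,2]<.035)]
        print(" taper",len(ta), circ(ta[:,:2],.0205)[0].round(4)) if len(ta)>9 else 0
    b=near(P,.582,-.05,.045,.095,.15); 
    if len(b)>30:
        rim=b[(abs(b[:,2]-.125)<.004)]; print("rim",len(rim),rim[:,2].mean().round(4),circ(rim[:,:2],.0285))
        w=b[(b[:,2]<.118)&(b[:,2]>.09)]; print(" outer wall",len(w),circ(w[:,:2],.0315)[0].round(4))
    c=near(P,.58,.19,.075,.108,.12); 
    if len(c)>30: print("cap top",c.mean(0).round(4),(c.max(0)-c.min(0)).round(4))
    h=near(P,.542,.19,.045,.1475,.165)
    if len(h)>10:
        m=h.mean(0);e=np.linalg.svd((h-m)[:,:2],full_matrices=False)[2][0]
        print("bar",len(h),m.round(4),h.min(0).round(4),h.max(0).round(4),"yaw",np.degrees(np.arctan2(-e[0]*np.sign(e[1]),abs(e[1]))).round(2))
if __name__=="__main__":
    for n in("scene","side"):
        print("==",n); report(np.load(n+"0.npz")["P"])
E
python3 fit.py
```

```text
== scene
plug top 37 [ 0.4492 -0.3299  0.0889] zmax 0.0924
 stem fit r13 [array([ 0.4472, -0.3314,  0.03  ]), np.float64(0.0015)]
 taper 62 [ 0.4479 -0.3309  0.03  ]
rim 50 0.1236 (array([ 0.58312825, -0.05450585,  0.03      ]), np.float64(0.0018998512949182002))
 outer wall 182 [ 0.5863 -0.0592  0.03  ]
cap top [0.5802 0.1873 0.1143] [0.1331 0.1188 0.0118]
bar 157 [0.5416 0.1854 0.154 ] [0.5352 0.1458 0.1479] [0.5465 0.2241 0.1591] yaw 0.22
== side
plug top 28 [ 0.4475 -0.3225  0.0895] zmax 0.0927
 stem fit r13 [array([ 0.4469, -0.329 ,  0.03  ]), np.float64(0.0027)]
 taper 44 [ 0.447  -0.3279  0.03  ]
rim 108 0.1239 (array([ 0.58120662, -0.04988419,  0.03      ]), np.float64(0.002497455754175604))
 outer wall 288 [ 0.5815 -0.0492  0.03  ]
cap top [0.5819 0.1987 0.1149] [0.1305 0.1222 0.012 ]
bar 113 [0.5379 0.1959 0.1556] [0.5319 0.1515 0.1482] [0.5439 0.23   0.1597] yaw 0.54
```

step_arm([
  [[-2.3, -3.3, 0, 0, 8.7], [-2.3, -3.3, 0, 0, 8.7], [-2.3, -3.3, 0, 0, 8.7], [-2.3, -3.3, 0, 0, 8.7]],
])

```text
clock: 0.5
tool_pos: [0.5817, -0.133, 0.2261]
orientation: [180.0, -0.0, -90.0]
force: [0.6, -0.8, 0.0]
opening: 0.0869
gripper_force: 0.0
```

```bash
python3 - <<'E'
from fit import *
o=ctrl.get_obs(); print(o["clock"],o["tool_pos"],o["orientation"],viewer.camera_info("wrist")["eye"],viewer.camera_info("wrist")["orientation"])
im,P=cloud("wrist"); cv2.imwrite("pics/w1.png",im); report(P)
E
```

```text
0.5 [ 0.58171233 -0.13301678  0.22609693] [ 1.79952754e+02 -9.13062857e-04 -8.99764596e+01] [ 0.58295661 -0.20112147  0.38402546] [ 1.65187649e+02 -7.45375424e-02  1.79924754e+02]
rim 895 0.1241 (array([ 0.5820133 , -0.05491429,  0.03      ]), np.float64(0.0016472411515324255))
 outer wall 1715 [ 0.5833 -0.0605  0.03  ]
```

View pics/w1.png

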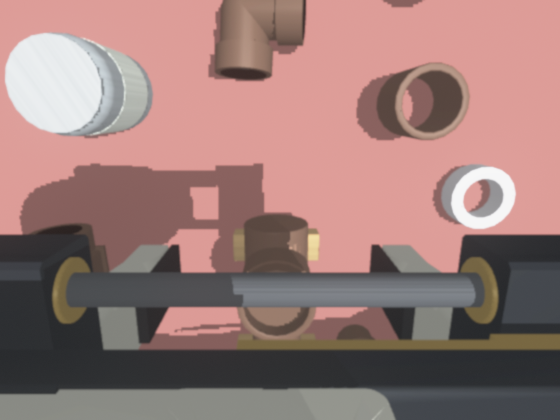

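The wrist view shows the rim at (277,300), partly hidden behind the gripper. The elbow is at (260,40), the coupling at (430,100) and the tape at (480,195). Objects on the -y side of the tool are unobstructed, so I'll view the plug from y = -0.23.

step_arm([
  [[-4.5, -3.2, 0, 0, 8.7], [-4.5, -3.2, 0, 0, 8.7], [-4.5, -3.3, 0, 0, 8.7], [0, 0, 0, 0, 8.7]],
])

```text
clock: 0.95
tool_pos: [0.4567, -0.2215, 0.2267]
orientation: [180.0, 0.0, -90.2]
force: [1.0, 0.6, 0.5]
opening: 0.0867
gripper_force: 0.0
```

```bash
python3 - <<'E'
from fit import *
o=ctrl.get_obs(); print(o["clock"],o["tool_pos"])
im,P=cloud("wrist"); report(P)
p=near(P,.447,-.33,.05,.038,.05); print("flange",len(p),circ(p[:,:2])[0], p.min(0),p.max(0))
p=near(P,.447,-.33,.02,.086,.094); print("top",len(p),(p.min(0)+p.max(0))/2,np.ptp(p,0),circ(p[:,:2])[0])
E
```

```text
0.95 [ 0.45669731 -0.22146078  0.22673673]
plug top 975 [ 0.4478 -0.3284  0.0895] zmax 0.0921
 stem fit r13 [array([ 0.4477, -0.3288,  0.03  ]), np.float64(0.0001)]
flange 2904 [ 0.44744736 -0.32984766  0.02361169] [ 0.41808203 -0.35813778  0.04150944] [ 0.47767625 -0.29894481  0.04916335]
top 975 [ 0.44765604 -0.32857454  0.08927073] [0.02480331 0.02539744 0.00569127] [ 0.44778717 -0.32833423  0.0089045 ]
```

step_arm([
  [[0, -3.5, -2, 0, 8.7], [0, -3.5, -2, 0, 8.7], [0, -2.95, -2, 0, 8.7], [0, 0, 0, 0, 8.7], [0, 0, -3.5, 0, 8.7], [0, 0, -3.5, 0, 8.7], [0, 0, -2.5, 0, 8.7], [0, 0, -1.5, 0, 8.7], [0, 0, 0, 0, 8.7], [0, 0, 0, 0, 8.7]],
])

```text
clock: 2.0
tool_pos: [0.462, -0.3187, 0.0569]
orientation: [180.0, -0.0, -89.9]
force: [-0.1, -0.4, 0.4]
opening: 0.0871
gripper_force: 0.0
```

step_arm([
  [[-0.7, -0.5, 0, 0, 8.7], [-0.7, -0.5, 0, 0, 8.7], [0, 0, -0.6, 0, 8.7], [0, 0, 0, 0, 8.7], [0, 0, 0, 0, 8.7]],
])

```text
clock: 2.5
tool_pos: [0.447, -0.3292, 0.0506]
orientation: [-180.0, -0.0, -90.0]
force: [0.1, -0.9, 0.4]
opening: 0.0871
gripper_force: 0.0
```

step_arm([
  [[0, 0, 0, 0, 2.0], [0, 0, 0, 0, 1.5], [0, 0, 0, 0, 1.5], [0, 0, 0, 0, 1.5], [0, 0, 0, 0, 1.5], [0, 0, 0, 0, 1.5], [0, 0, 0, 0, 1.5], [0, 0, 0, 0, 1.5]],
])

```text
clock: 3.3
tool_pos: [0.4471, -0.329, 0.0505]
orientation: [180.0, 0.0, -90.0]
force: [0.1, -0.6, -0.3]
opening: 0.0288
gripper_force: 0.0
```

step_arm([
  [[0, 0, 0, 0, 1.5], [0, 0, 0, 0, 1.5], [0, 0, 0, 0, 1.5]],
])

```text
clock: 3.6
tool_pos: [0.4471, -0.329, 0.0505]
orientation: [180.0, 0.0, -90.0]
force: [0.0, -0.5, -0.7]
opening: 0.0256
gripper_force: 30.0
```

step_arm([
  [[0, 0, 2, 0, 1.5], [0, 0, 4, 0, 1.5], [0, 0, 4, 0, 1.5], [0, 0, 4, 0, 1.5], [0, 0, 2.5, 0, 1.5], [1, 2.5, 0, 0, 1.5], [1, 3, 0, 0, 1.5], [1, 3, 0, 0, 1.5], [1, 3, 0, 0, 1.5], [1, 3, 0, 0, 1.5]],
])

```text
clock: 4.6
tool_pos: [0.4971, -0.1828, 0.2155]
orientation: [180.0, 0.0, -90.0]
force: [0.4, -0.9, -1.3]
opening: 0.0255
gripper_force: 30.0
```

step_arm([
  [[1, 3, 0, 0, 1.5], [1, 3, 0, 0, 1.5], [1, 3, 0, 0, 1.5], [1, 3, 0, 0, 1.5], [1, 3, 0, 0, 1.5], [1, 3, 0, 0, 1.5], [1, 3, 0, 0, 1.5], [1, 3, 0, 0, 1.5], [0, 0, 0, 0, 1.5], [0, 0, 0, 0, 1.5]],
])

```text
clock: 5.6
tool_pos: [0.5769, 0.0566, 0.215]
orientation: [179.9, -0.0, -89.9]
force: [-0.3, 1.0, -1.6]
opening: 0.0258
gripper_force: 30.0
```

```bash
python3 - <<'E'
from fit import *
o=ctrl.get_obs(); print(o["clock"],o["tool_pos"],o["opening"],o["force"])
im,P=cloud("wrist"); cv2.imwrite("pics/w2.png",im); report(P)
E
```

```text
5.6 [0.57687968 0.05656232 0.21496875] 0.02579348465393567 [-0.31902793  0.97031226 -1.62771893]
rim 2436 0.1243 (array([ 0.5815903 , -0.05222987,  0.03      ]), np.float64(0.0017970169844112006))
 outer wall 5772 [ 0.5795 -0.0306  0.03  ]
cap top [0.5782 0.1579 0.1161] [0.0566 0.0189 0.0066]
```

View pics/w2.png

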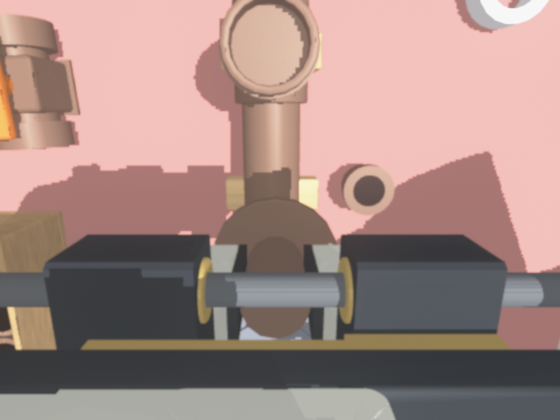

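The w2 view shows the whole rim, centred at about (270,45), with the plug upright in the grip. The fitted rim centre is (0.5816, -0.0522).

step_arm([
  [[0.5, -2.5, 0, 0, 1.5], [0, -3, 0, 0, 1.5], [0, -3, 0, 0, 1.5], [0, -2.4, 0, 0, 1.5], [0, 0, 0, 0, 1.5], [0, 0, 0, 0, 1.5]],
])

```text
clock: 6.25
tool_pos: [0.5816, -0.0544, 0.2156]
orientation: [180.0, 0.0, -90.1]
force: [0.2, -0.4, -1.3]
opening: 0.0255
gripper_force: 30.0
```

step_arm([
  [[0, 0.2, -1.5, 0, 1.5], [0, 0, -2, 0, 1.5], [0, 0, -1.5, 0, 1.5], [0, 0, -1, 0, 1.5], [0, 0, -1, 0, 1.5], [0, 0, -0.5, 0, 1.5], [0, 0, 0, 0, 1.5], [0, 0, 0, 0, 1.5]],
])

```text
clock: 7.05
tool_pos: [0.5821, -0.0511, 0.1408]
orientation: [180.0, -0.0, -90.0]
force: [-1.5, -0.6, -2.4]
opening: 0.0253
gripper_force: 30.0
```

step_arm([
  [[0, 0, -0.2, 0, 1.5], [0, 0, -0.2, 0, 1.5], [0, 0, 0, 0, 1.5], [0, 0, -0.1, 0, 1.5], [0, 0, -0.1, 0, 1.5], [0, 0, 0, 0, 1.5]],
])

```text
clock: 7.65
tool_pos: [0.5819, -0.0515, 0.1355]
orientation: [180.0, -0.0, -90.0]
force: [-5.5, -3.5, 8.7]
opening: 0.0255
gripper_force: 30.0
```

step_arm([
  [[-0.1, -0.05, 0, 0, 1.5], [0, 0, -0.05, 0, 1.5], [0, 0, 0, 0, 1.5]],
])

```text
clock: 7.95
tool_pos: [0.5819, -0.0516, 0.1355]
orientation: [-179.9, -0.0, -90.0]
force: [-5.1, -1.2, 9.7]
opening: 0.0254
gripper_force: 30.0
```

step_arm([
  [[0, 0, 0, 0, 3], [0, 0, 0, 0, 4], [0, 0, 0, 0, 5], [0, 0, 0, 0, 6], [0, 0, 0, 0, 7], [0, 0, 0, 0, 7], [0, 0, 0, 0, 7], [0, 0, 1.5, 0, 7], [0, 0, 3, 0, 7], [0, 0, 3, 0, 7]],
])

```text
clock: 8.95
tool_pos: [0.5808, -0.0516, 0.2095]
orientation: [179.9, -0.0, -90.0]
force: [1.2, -0.6, 0.4]
opening: 0.0698
gripper_force: 0.0
```

step_arm([
  [[0, 2, 1, 0, 7], [0, 3, 0, 0, 7], [0, 3, 0, 0, 7], [0, 2.5, 0, 0, 7], [0, 0, 0, 0, 7], [0, 0, 0, 0, 7]],
])

```text
clock: 9.55
tool_pos: [0.5811, 0.0539, 0.219]
orientation: [180.0, -0.0, -89.9]
force: [-0.1, -0.8, -0.0]
opening: 0.0701
gripper_force: 0.0
```

```bash
python3 - <<'E'
from fit import *
o=ctrl.get_obs(); print(o["clock"],o["tool_pos"],o["opening"],o["force"])
im,P=cloud("wrist"); cv2.imwrite("pics/w3.png",im)
t=near(P,.582,-.052,.018,.168,.182); print("top",len(t),t.mean(0),circ(t[:,:2])[0],"plane",np.linalg.lstsq(np.c_[t[:,:2]-t.mean(0)[:2],np.ones(len(t))],t[:,2],rcond=None)[0])
f=near(P,.582,-.052,.035,.118,.14); r=np.hypot(f[:,0]-.582,f[:,1]+.052);f=f[(r>.016)&(r<.028)]
print("flange",len(f),f.mean(0),"plane",np.linalg.lstsq(np.c_[f[:,:2]-f.mean(0)[:2],np.ones(len(f))],f[:,2],rcond=None)[0])
report(P)
E
```

```text
9.55 [0.58105261 0.05390161 0.2189818 ] 0.07007686654477392 [-0.1293794  -0.78044631 -0.03430518]
top 2175 [ 0.58258663 -0.05095333  0.17447606] [ 0.58258372 -0.05082642  0.00893487] plane [-0.00193787 -0.02720139  0.17447606]
flange 4073 [ 0.58178158 -0.05038148  0.13070122] plane [8.20759042e-05 7.32126383e-04 1.30701220e-01]
rim 362 0.1248 (array([ 0.57962541, -0.05223297,  0.03      ]), np.float64(0.002281353190445352))
 outer wall 412 [ 0.5815 -0.0517  0.03  ]
cap top [0.5853 0.1509 0.1146] [0.1248 0.0316 0.012 ]
```

View pics/w3.png

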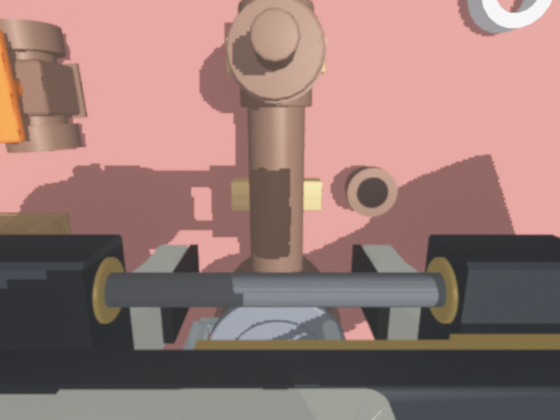

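The w3 view shows the plug seated at (275,50). The flange top fits flat at z = 0.1307, against 0.131 expected, so it is home. Next I'll look at the cap handle from beyond it.

step_arm([
  [[-0.4, 2.5, 0.5, 0, 7], [-0.5, 3, 0.5, 0, 7], [-0.5, 3, 0, 0, 7], [-0.5, 3, 0, 0, 7], [-0.5, 3, 0, 0, 7], [-0.5, 3, 0, 0, 7], [-0.5, 3, 0, 0, 7], [-0.5, 3, 0, 0, 7], [0, 2, 0, 0, 7], [0, 0, 0, 0, 7]],
])

```text
clock: 10.6
tool_pos: [0.5425, 0.3099, 0.2286]
orientation: [180.0, -0.0, -89.9]
force: [-0.1, -0.1, -0.8]
opening: 0.0697
gripper_force: 0.0
```

```bash
python3 - <<'E'
from fit import *
o=ctrl.get_obs(); print(o["clock"],o["tool_pos"])
im,P=cloud("wrist"); cv2.imwrite("pics/w4.png",im); report(P)
h=near(P,.54,.19,.026,.14,.165); s=h[h[:,2]>.154]; print(len(h),h.min(0),h.max(0),"crest",s.mean(0),np.polyfit(s[:,1],s[:,0],1))
p=near(P,.54,.19,.06,.12,.145); print("posts y",np.histogram(p[:,1],np.arange(.14,.25,.005)))
E
```

```text
10.6 [0.54246147 0.30992072 0.22863273]
cap top [0.581  0.2053 0.1155] [0.1312 0.0765 0.0119]
bar 1705 [0.5384 0.2034 0.1563] [0.5322 0.1811 0.148 ] [0.544  0.2271 0.1595] yaw -0.21
1328 [0.53217918 0.18105613 0.15037978] [0.54399516 0.21585635 0.15948138] crest [0.53831177 0.19843211 0.15671213] [-0.00140634  0.53859084]
posts y (array([ 0,  0,  0,  0,  0,  0,  0,  0,  0,  0,  0,  0,  0,  0,  0,  0,  9,
       29,  0,  0,  0]), array([0.14 , 0.145, 0.15 , 0.155, 0.16 , 0.165, 0.17 , 0.175, 0.18 ,
       0.185, 0.19 , 0.195, 0.2  , 0.205, 0.21 , 0.215, 0.22 , 0.225,
       0.23 , 0.235, 0.24 , 0.245]))
```

View pics/w4.png

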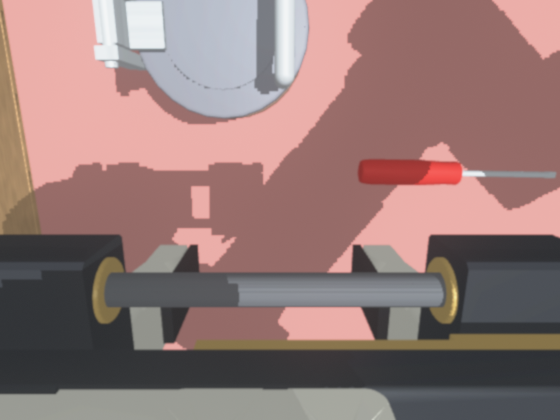

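The w4 view shows the handle bar at columns 275-295, with its end at about row 80. Its crest is at x = 0.538 and z = 0.158, with yaw near 0 and its centre at about y = 0.188. The driver, at (410,172), is well clear.

step_arm([
  [[-0.2, -3, 0, 0, 7], [-0.2, -3, 0, 0, 7], [0, -3, 0, 0, 7], [0, -3.1, 0, 0, 7], [0, 0, -2, 0, 7], [0, 0, -1.5, 0, 7], [0, 0, -1, 0, 7], [0, 0, 0, 0, 7], [0, 0, 0, 0, 7]],
])

```text
clock: 11.55
tool_pos: [0.5385, 0.1871, 0.1845]
orientation: [-180.0, -0.0, -90.0]
force: [-1.1, -0.1, 0.2]
opening: 0.07
gripper_force: 0.0
```

step_arm([
  [[0, 0.1, -2, 0, 7], [0, 0, -2, 0, 7], [0, 0, -0.8, 0, 7], [0, 0, -0.3, 0, 7], [0, 0, 0, 0, 7], [0, 0, 0, 0, 4], [0, 0, 0, 0, 2], [0, 0, 0, 0, 0.5], [0, 0, 0, 0, 0.5], [0, 0, 0, 0, 0.5]],
])

```text
clock: 12.55
tool_pos: [0.5382, 0.1885, 0.1332]
orientation: [-180.0, 0.0, -90.0]
force: [-0.6, -1.1, -0.5]
opening: 0.0356
gripper_force: 0.0
```

step_arm([
  [[0, 0, 0, 0, 0.5], [0, 0, 0, 0, 0.5], [0, 0, 0, 0, 0.5], [0, 0, 0, 0, 0.5], [0, 0, 0, 0, 0.5]],
])

```text
clock: 13.05
tool_pos: [0.5373, 0.1884, 0.1329]
orientation: [179.9, -0.0, -90.0]
force: [-4.6, 1.5, 2.1]
opening: 0.0114
gripper_force: 30.0
```

step_arm([
  [[-0.05, 0, 0.1, 0, 0.5], [0, 0, 0.2, 0, 0.5], [0, 0, 0.2, 0, 0.5], [0.05, 0, 0.1, 0, 0.5], [0, 0, 0, 0, 0.5]],
])

```text
clock: 13.55
tool_pos: [0.5379, 0.1884, 0.1383]
orientation: [179.9, -0.0, -90.0]
force: [3.3, 2.0, -11.3]
opening: 0.0113
gripper_force: 30.0
```

step_arm([
  [[0.02, 0, 0.1, 0, 0.5], [0.02, 0, 0.1, 0, 0.5], [0.02, 0, 0.1, 0, 0.5], [0, 0, 0.1, 0, 0.5], [0, 0, 0, 0, 0.5]],
])

```text
clock: 14.05
tool_pos: [0.5389, 0.1884, 0.1436]
orientation: [-180.0, 0.0, -90.0]
force: [-0.2, 0.5, -4.9]
opening: 0.0107
gripper_force: 30.0
```

step_arm([
  [[0.04, 0, 0.25, 0, 0.5], [0.06, 0, 0.25, 0, 0.5], [0.06, 0, 0.25, 0, 0.5], [0.07, 0, 0.25, 0, 0.5], [0.07, 0, 0.25, 0, 0.5], [0.06, 0, 0.2, 0, 0.5], [0, 0, 0, 0, 0.5], [0, 0, 0, 0, 0.5]],
])

```text
clock: 14.85
tool_pos: [0.5425, 0.1885, 0.1577]
orientation: [-180.0, 0.0, -90.0]
force: [2.2, 0.2, -5.0]
opening: 0.0109
gripper_force: 30.0
```

```bash
python3 - <<'E'
from fit import *
o=ctrl.get_obs(); print(o["clock"],o["tool_pos"],o["opening"],o["force"],o["gripper_force"])
for n in ("scene","side"):
    im,P=cloud(n); cv2.imwrite(f"pics/{n}1.png",im)
    c=near(P,.58,.19,.055,.105,.16); m=c.mean(0)
    c=c[c[:,2]<.15]
    print(n,"cap slope",np.linalg.lstsq(np.c_[c[:,:2]-m[:2],np.ones(len(c))],c[:,2],rcond=None)[0])
    f=near(P,.582,-.0515,.02,.165,.185); print("plug top",len(f),f.mean(0) if len(f) else 0)
    h=near(P,.543,.19,.05,.165,.2); h=h[abs(h[:,1]-.188)>.015]; print("bar",len(h),h.mean(0),np.percentile(h[:,2],95))
E
```

```text
14.85 [0.54251952 0.18845239 0.15767914] 0.010907052597828778 [ 2.16792374  0.17150997 -4.95854472] 29.98971462249756
scene cap slope [-0.23837568 -0.02927456  0.12889429]
plug top 76 [ 0.58613002 -0.05186054  0.17214114]
bar 17 [0.54602276 0.22134063 0.17388066] 0.1799533072727081
side cap slope [-0.21755998 -0.04422938  0.12838689]
plug top 0 0
bar 103 [0.54280616 0.20487703 0.17824961] 0.19246415983573653
```

View pics/side1.png

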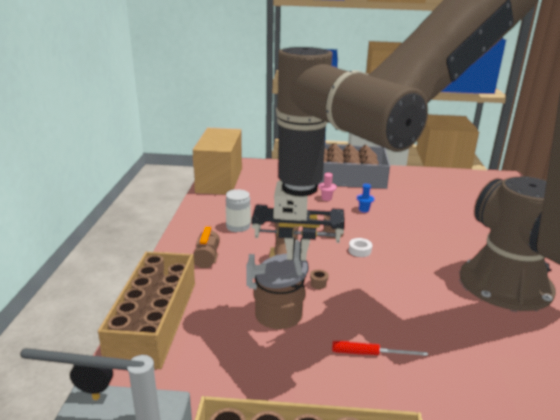

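The side view shows the gripper still holding the cap handle at (285,265). The cap slopes about 0.23 rad, which is roughly a 25 mm lift, and the other items have not moved. The scene camera still finds the plug top at its home height.

```bash
python3 -c "
from h import *
print(close_job())"
```

```text
the job is handed in; nothing more can be done
None
```

The plug is upright and home in the branch, released before the cap was touched. The cap is free of its seal and held ajar with its handle about 25 mm up. The job was handed in about 15 s into the 48 s limit.

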